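# Take the camera off the microscope's side port

## Robot

A 7-joint arm with a two-finger parallel gripper is mounted at the origin on the work surface. World frame = base frame: x ahead of the robot, y to its left, z up, the work surface at z = 0. Lengths are in m, angles in degrees, forces in N, time in s.
With the tool pointing down it reaches from about 0.425 to 0.875 m from the base axis. Payload 4.7 kg.
Tool frame: the origin (TCP) lies between the finger pads; the fingertips stand 8 mm ahead of it and the grasp point (between the pads) lies 11 mm behind it; x points along the fingers, z is the direction in which the jaws open and shut, and the axes are right-handed (so a half turn about x gives the same grasp; the last joint's range is limited). The gripper opens to 87 mm and grips with 3 to 60 N. Pads are 19 mm wide; open, the fingers measure 117 mm over their backs; the gripper's body (75 mm by 190 mm) begins 51 mm behind the grasp point.
Start: joints at [69.104, 18.392, -4.016, 83.108, 1.295, 78.541, -3.26], TCP at [0.24, -0.604, 0.231] pointing down, gripper open.
Joint ranges: [-163.93, 163.93], [-17.29, 119.83], [-79.2, 71.16], [3.27, 140.29], [-89.18, 269.18], [5.43, 117.66], [-154.24, 154.24]. Speed limits (degrees/s): [147.25, 147.25, 180, 180, 180, 180, 180].

## Interface

Orientations are given as [roll, pitch, yaw] about the fixed x, y, z axes, in that order (R = Rz(yaw) Ry(pitch) Rx(roll)).
In Python, from cell import telemetry, vision, sign_off gives the robot as it stands. The module is installed in compiled form; this text tells all that it offers.
- The arm moves only by the tool drive_tool, never from a script. Its arguments are lists of equal length, an entry for each row: "offset": the shift along the tool's x, y, z in m, a list of three; "angular": the turn, a rotation vector about the tool's x, y, z in rad, a list of three. A call has 1 to 10 rows; each row is the pose to reach, as a shift and turn from the pose measured when the call began, along the tool's axes at that moment; what a row does not reach only later rows make up. A row lasts 1/8 s, in which the tool goes at most 62.5 mm and 10.7 degrees, less where a joint would pass 70% of its speed; a pose out of reach is approached as far as the arm can. A call with a gripper value outside its range is refused whole. "fingers" is the closure, from -1 (fully open) to 1 (shut), set as the call begins (left out, the last holds). The fingers move at their own pace and stop on an object; "squeeze" is the grip in N (left out, the last holds). Time passes only in rows, so rows that repeat a pose let the fingers close. It gives the time, the measured TCP pose, the force and the opening at its end, in the units of the state.
- telemetry.get_obs(): the state, without advancing time (a new reading comes with each control period).
- vision.read_camera(name): name is "side" or "top"; returns a dict with "pixels" (400x640x3 uint8, red, green, blue), "intrinsics" (3x3 intrinsics, pixels), "world_from_camera" (4x4, takes a point from camera to world coordinates). Camera axes: x right, y up, looking along -z (the intrinsics and any distortion apply to the point x, -y, -z); pixel columns grow to the right and rows downward; lengths in m; the calibration is good to about 2 mm. A picture is of the moment at which its call begins. There is no depth.
- sign_off(): hands the job in, once; it reports no verdict.
The state is a dict: "time_s": time; "qpos": joint angles; "joint_velocities": joint speeds; "effort": joint torques, N m; "tool_pos": TCP position; "tool_rot": TCP orientation; "force": force on the tool from outside, world axes, zero at the start; "wrist_torque": the same for the moment, N m; "grip_width": finger opening in m.
Only numpy, scipy, OpenCV 4.12 (cv2) and the standard library are available. Lean on these libraries where they do the work, as an engineer would, in place of code of your own. Each camera call takes 0.05 s, during which the arm holds its last target.

## Task

Take the camera off the microscope: swing the locking lever on the side port all the way over to release it, then draw the camera's barrel straight out of the port sleeve, in line with it and without forcing it. Carry the camera to the steel tray and set it down gently, standing level on its flat base with the whole of it, barrel included, inside the tray; let it go, and leave the lever released, and the culture plate on the stage and everything else on the bench where they are.

Things in the scene. Friction and masses are not known exactly. Their poses are not given: they have to be found in the camera images.
- lock_lever (a joint): Locking lever on top of the microscope's side-port sleeve. 0 rad: locked; 1.57 rad: released (end stop). It turns about a vertical axis, positive is anticlockwise seen from above, and stays where it is left (about 0.06 N m of friction, so 1.5 N at its ball). Its cam lifts a spring-free plunger out of a groove in the camera's barrel; the plunger is clear from about 1.1 rad. Starts between 0 and 0.2.
- lever_knob (a point): Centre of the 14 mm black ball at the free end of the locking lever, 42 mm (horizontally) from the lever's pivot, 157 mm above the bench. Below the ball is free space for 30 mm; 60 mm of free space towards the microscope's stage (stage top 227 mm high).
- lever_pivot (a point): Point on the lever's vertical pivot axis, level with the ball (157 mm above the bench). The lever's hub, 22 mm diameter, stands on the sleeve, 27 mm in from its open end.
- port_mouth (a point): Centre of the open end of the port sleeve, 110 mm above the bench. Its axes are the microscope's: z up, -y straight out of the sleeve, away from the microscope; -x is the microscope's user side. The sleeve is a horizontal aluminium tube, 48 mm outside, 31 mm bore, reaching 72 mm out from the ivory microscope body, 20 mm behind the middle of the body.
- camera_mid (a point): Centre of the camera's body, a dark square block 50 wide (x) x 74 long (y) x 50 tall (z) mm, flat underneath, 0.26 to 0.40 kg in all with the barrel. Its +y axis runs along the barrel towards the nose, z up when it stands on its base. At the start it is held in the port, level but for a slight droop, its centre 88 mm out of the sleeve's open end; the cable is already unplugged. The balance point is about 12 mm from the body's centre, towards the barrel.
- camera_nose (a point): Centre of the free end of the camera's barrel, 154 mm along +y from camera_mid, at the same height. From the body outwards the barrel is 50 mm of 35 to 43 mm diameter (outside the sleeve, ending in a flange that seats on the sleeve's end), then 67 mm of 30 mm diameter inside the sleeve (0.5 mm of play all round, with an 9 mm wide locking groove; polished, friction about 0.2; at rest the body's end hangs about 0.02 rad low). It has to be drawn 67 mm to be clear of the sleeve.
- tray_floor (a point): Centre of the floor of the steel instrument tray, 6 mm above the bench. Inside it measures 184 (x) x 284 (y) mm, rim 20 mm above the bench, grey silicone liner; fixed to the bench. z up.
- dropper_mid (a point): Centre of the small amber dropper bottle, 30 diameter, 64 tall mm, on the bench; not to be disturbed.
- cap_mid (a point): Centre of the black dust cap lying on the bench, 38 diameter, 22 tall mm, on the bench; not to be disturbed.
- tissue_mid (a point): Centre of the white lens-tissue box, 115 x 65 x 36 tall mm, on the bench; not to be disturbed.
- plate_mid (a point): Centre of the clear flat culture plate, 127 x 85 x 17 tall mm, resting on the black microscope stage; not to be disturbed.
Not all that is in view belongs to the job. What is meant by the part that bears camera_mid is not blue, and is the smaller of those in its own colour.

How it is judged:
By the outcome, as a careful person would: the job done as asked, in the order asked, and still so for the second after the job is handed in, with the robot touching nothing.
It also fails if it takes over 62 s, if anything falls off the work surface, if the arm or the gripper's body presses on something with over 40 N, if the wrist force passes 120 N, or if a joint passes its speed limit or range.

## Working session

There is one attempt and no reset: what is moved stays moved. The work goes in short steps, Python scripts to look and compute and a tool call to move; the robot and the scene stay as the last step left them, time stands still between calls to the robot, and variables do not carry over. Pictures are saved under pics/ and viewed, and the job is handed in when it is done.

Besides the shell and the picture viewer there is one more tool, called after "Emit:" as name(argument=value, ...) on one line, values as JSON. drive_tool: Moves the arm, as the interface text tells. Its arguments: {"type":"object","properties":{"offset":{"type":"array"},"angular":{"type":"array"},"fingers":{"type":"number"},"squeeze":{"type":"number"}},"required":["offset","angular"]}

```bash
mkdir -p pics; python3 - <<'E'
from cell import telemetry, vision
import cv2,numpy as np
print(telemetry.get_obs())
for n in("side","top"):
    r=vision.read_camera(n); cv2.imwrite(f"pics/{n}0.png",r["pixels"][:,:,::-1]); np.savez(f"{n}0.npz",**r)
    print(n,r["intrinsics"],r["world_from_camera"],[k for k in r])
E
```

```text
{'time_s': 0.0, 'qpos': array([69.10432917, 18.43936764, -4.01282867, 83.17468057,  1.29690535,
       78.54365115, -3.26179048]), 'joint_velocities': array([-0.06647046, -0.03233276,  0.04829447, -0.01651694, -0.04671893,
       -0.06361666, -0.04597841]), 'effort': array([ 2.04878597e-04, -4.91291034e+01, -4.03916622e-01, -3.12524307e+01,
       -6.41044183e-02,  4.38024988e-02,  1.55688845e-04]), 'tool_pos': array([ 0.24008187, -0.60344053,  0.22945963]), 'tool_rot': array([-175.6067092 ,   89.88731175,  116.0947313 ]), 'force': array([ 0.22265673,  0.13248797, -0.70679889]), 'wrist_torque': array([-0.0012311 , -0.02631364,  0.00453816]), 'grip_width': 0.08662334289053746}
side [[465.21791463   0.         325.06773124]
 [  0.         465.21791463 203.61435904]
 [  0.           0.           1.        ]] [[-0.7669651   0.47439987 -0.43209872 -0.07109867]
 [-0.64160299 -0.57795414  0.50429616  0.58101184]
 [-0.01049521  0.66401338  0.74764703  0.99463981]
 [ 0.          0.          0.          1.        ]] ['pixels', 'intrinsics', 'world_from_camera']
top [[514.7300533    0.         320.53452459]
 [  0.         514.7300533  203.51732578]
 [  0.           0.           1.        ]] [[-1.76037855e-02  9.72908192e-01 -2.30520620e-01  8.61258652e-02]
 [-9.99828565e-01 -1.84528390e-02 -1.52763193e-03  3.73987730e-02]
 [-5.74000552e-03  2.30454209e-01  9.73066241e-01  1.68179595e+00]
 [ 0.00000000e+00  0.00000000e+00  0.00000000e+00  1.00000000e+00]] ['pixels', 'intrinsics', 'world_from_camera']
```

View pics/side0.png

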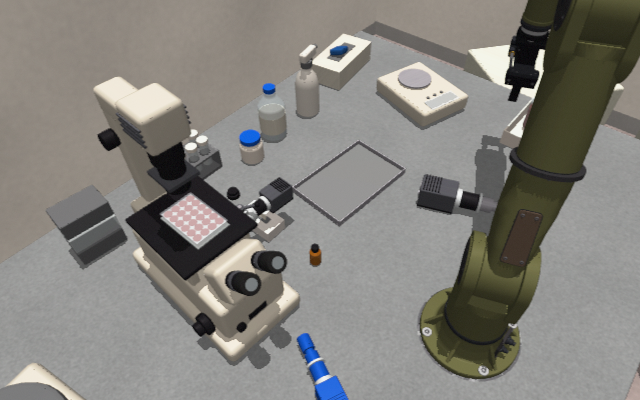

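View pics/top0.png

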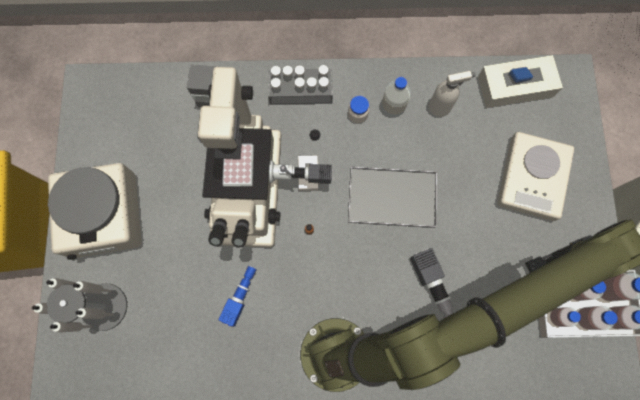

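Side view: microscope on the left, camera in its port around (272,195), tray (350,180). Top view: camera body (318,173), lever nearby at about (300,172), tray (393,197). A larger dark camera (430,270) is a decoy, as is the blue one (238,297).

```bash
python3 - <<'E'
import cv2
a=cv2.imread("pics/top0.png")[130:220,240:350]; cv2.imwrite("pics/t0z.png",cv2.resize(a,None,fx=7,fy=6.6,interpolation=cv2.INTER_CUBIC))
a=cv2.imread("pics/side0.png")[160:260,210:310]; cv2.imwrite("pics/s0z.png",cv2.resize(a,None,fx=6,fy=6,interpolation=cv2.INTER_CUBIC))
E
```

```text
(no output)
```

View pics/t0z.png

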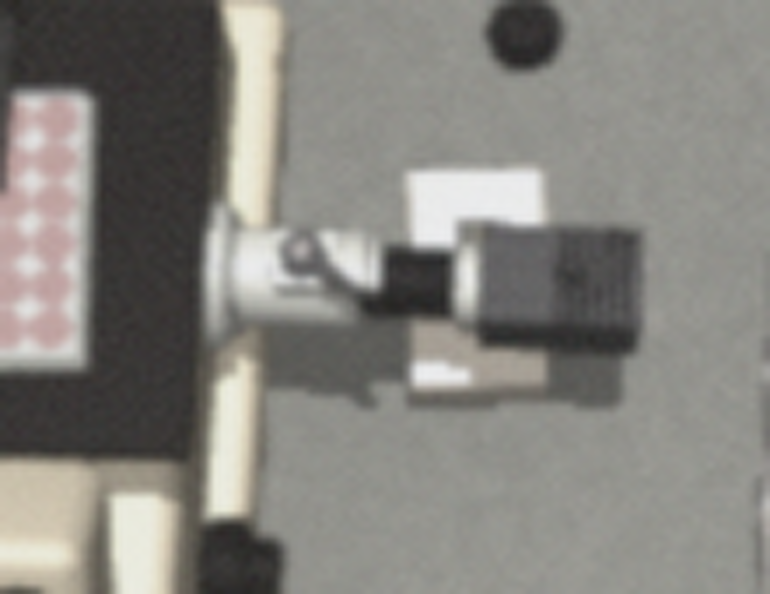

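View pics/s0z.png

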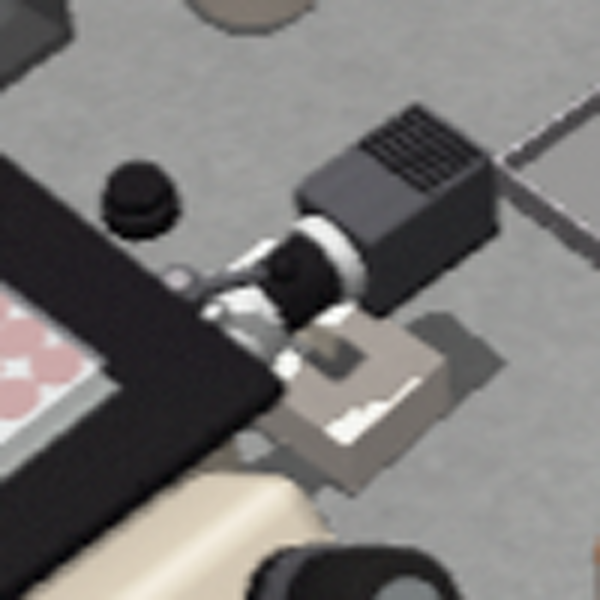

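```bash
cat > h.py <<'E'
import numpy as np,cv2
def load(n,i=0): return dict(np.load(f"{n}{i}.npz"))
def ray(r,p):
    K=r["intrinsics"];T=r["world_from_camera"]
    d=np.linalg.inv(K)@np.array([p[0],p[1],1.]); d=T[:3,:3]@(d*[1,-1,-1]); return T[:3,3],d/np.linalg.norm(d)
def onz(r,p,z):
    o,d=ray(r,p); return o+d*(z-o[2])/d[2]
def proj(r,P):
    T=r["world_from_camera"]; c=T[:3,:3].T@(np.array(P)-T[:3,3]); q=r["intrinsics"]@(c*[1,-1,-1]); return q[:2]/q[2]
def tri(ra,pa,rb,pb):
    o1,d1=ray(ra,pa);o2,d2=ray(rb,pb); A=np.stack([d1,-d2],1); s=np.linalg.lstsq(A,o2-o1,rcond=None)[0]
    a=o1+s[0]*d1;b=o2+s[1]*d2; return (a+b)/2,np.linalg.norm(a-b)
def snap(tag):
    from cell import vision
    o={}
    for n in("side","top"):
        r=vision.read_camera(n); cv2.imwrite(f"pics/{n}{tag}.png",r["pixels"][:,:,::-1]); np.savez(f"{n}{tag}.npz",**r); o[n]=r
    return o
def zoom(n,tag,box,f,name):
    a=cv2.imread(f"pics/{n}{tag}.png")[box[1]:box[3],box[0]:box[2]]; cv2.imwrite(f"pics/{name}.png",cv2.resize(a,None,fx=f,fy=f,interpolation=cv2.INTER_CUBIC))
E
python3 - <<'E'
from h import *
t=load("top");s=load("side")
T=lambda x,y:(240+(x+.5)/7-.5,130+(y+.5)/6.6-.5)
S=lambda x,y:(210+(x+.5)/6-.5,160+(y+.5)/6-.5)
print("pivot",onz(t,T(302,250),.157),onz(s,S(180,280),.157),tri(t,T(302,250),s,S(180,280)))
print("ball",onz(t,T(374,297),.157),onz(s,S(285,268),.157),tri(t,T(374,297),s,S(285,268)))
# camera top face corners z .135
for p in [(458,226),(640,230),(638,338),(478,333)]: print("topcorner",onz(t,T(*p),.135))
for p in [(298,192),(415,104),(497,158),(372,247)]: print("side corner",onz(s,S(*p),.135))
# tray
g=t["pixels"]
for p in [(350,169),(437,171),(435,226),(348,222)]: print("tray top",onz(t,p,.02))
for p in [(295,183),(361,143),(405,171),(340,220)]: print("tray side",onz(s,p,.02))
E
```

```text
pivot [0.5643331  0.15488408 0.157     ] [0.56633103 0.15281925 0.157     ] (array([0.56328104, 0.15468972, 0.16079797]), np.float64(0.00032633698321432917))
ball [0.54074519 0.12314506 0.157     ] [0.5383663 0.1215604 0.157    ] (array([0.53944148, 0.12233463, 0.15737603]), np.float64(0.0027543651780431795))
topcorner [0.58183013 0.08643534 0.135     ]
topcorner [0.57824572 0.00470074 0.135     ]
topcorner [0.52483959 0.00678306 0.135     ]
topcorner [0.52866818 0.07807827 0.135     ]
side corner [0.58086299 0.07575084 0.135     ]
side corner [0.57886234 0.00639719 0.135     ]
side corner [0.52924307 0.00773776 0.135     ]
side corner [0.53475813 0.07833571 0.135     ]
tray top [ 0.59745502 -0.0613862   0.02      ]
tray top [ 0.58476446 -0.35365994  0.02      ]
tray top [ 0.39692601 -0.33400004  0.02      ]
tray top [ 0.4156361 -0.0492075  0.02     ]
tray side [ 0.61170366 -0.0824323   0.02      ]
tray side [ 0.56890872 -0.34535292  0.02      ]
tray side [ 0.3914422  -0.32728319  0.02      ]
tray side [ 0.422648   -0.05647418  0.02      ]
```

```bash
python3 - <<'E'
from h import *
t=load("top");s=load("side")
def edge(r,p0,p1,z,name,w=5,n=40):
    # sub-pixel edge localisation along perpendicular scan lines, robust line fit
    g=cv2.GaussianBlur(cv2.cvtColor(r["pixels"],cv2.COLOR_RGB2GRAY).astype(np.float32),(0,0),.8)
    p0,p1=np.array(p0,float),np.array(p1,float); d=(p1-p0)/np.linalg.norm(p1-p0); nn=np.array([-d[1],d[0]])
    pts=[]
    u=np.arange(-w,w+.01,.1)
    for a in np.linspace(.08,.92,n):
        c=p0+a*(p1-p0); q=(c+u[:,None]*nn).astype(np.float32)
        v=cv2.remap(g,q[:,0][None],q[:,1][None],cv2.INTER_CUBIC)[0]; gr=np.abs(np.gradient(v)); k=np.argmax(gr); pts.append(c+u[k]*nn)
    l=cv2.fitLine(np.array(pts,np.float32),cv2.DIST_HUBER,0,.01,.01).ravel()
    A=l[2:]-l[:2]*20;B=l[2:]+l[:2]*20
    A,B=onz(r,A,z),onz(r,B,z); dd=B-A; dd*=np.sign(dd[1]) 
    print(name,"angle from +y (deg, x/y):",round(np.degrees(np.arctan2(dd[0],dd[1])),2),"pt",onz(r,l[2:],z).round(4))
edge(t,(271,135),(269,195),.227,"stage right edge")
edge(t,(209,198),(268,198),.227,"stage front edge",3)
edge(t,(213,132),(270,130),.227,"stage back",3)
S=lambda x,y:(210+(x+.5)/6-.5,160+(y+.5)/6-.5)
T=lambda x,y:(240+(x+.5)/7-.5,130+(y+.5)/6.6-.5)
edge(t,T(465,226),T(640,230),.135,"cam +x top edge",2)
edge(t,T(478,333),T(638,338),.135,"cam -x top edge",1.2)
edge(t,T(640,230),T(638,338),.135,"cam end",1.5)
edge(s,S(298,192),S(415,104),.135,"S +x",2)
edge(s,S(372,247),S(497,158),.135,"S -x",1.2)
edge(s,S(415,104),S(497,158),.135,"S end",1.5)
edge(s,(128,218),(182,276),.227,"S stage left/front?",3)
edge(s,(192,180),(257,222),.227,"S stage right",3)
for a,b,n in [((350,169),(437,171),"tray+x"),((348,222),(435,226),"tray-x"),((437,171),(435,226),"tray -y"),((350,169),(348,222),"tray +y")]: edge(t,a,b,.02,n,3)
for a,b,n in [((295,183),(361,143),"S tray+x"),((340,220),(405,171),"S tray-x"),((361,143),(405,171),"S tray -y"),((295,183),(340,220),"S tray +y")]: edge(s,a,b,.02,n,3)
from scipy.spatial.transform import Rotation as R
from cell import telemetry
o=telemetry.get_obs(); print(R.from_euler("xyz",o["tool_rot"],degrees=True).as_matrix().round(3))
E
```

```text
stage right edge angle from +y (deg, x/y): -84.45 pt [0.5534 0.1856 0.227 ]
stage front edge angle from +y (deg, x/y): 2.72 pt [0.4496 0.2732 0.227 ]
stage back angle from +y (deg, x/y): -9.77 pt [0.6613 0.2724 0.227 ]
cam +x top edge angle from +y (deg, x/y): 2.7 pt [0.5807 0.0421 0.135 ]
cam -x top edge angle from +y (deg, x/y): -3.28 pt [0.5273 0.0434 0.135 ]
cam end angle from +y (deg, x/y): -88.86 pt [0.5522 0.0052 0.135 ]
S +x angle from +y (deg, x/y): 4.51 pt [0.5831 0.0462 0.135 ]
S -x angle from +y (deg, x/y): 5.9 pt [0.5331 0.0453 0.135 ]
S end angle from +y (deg, x/y): -86.02 pt [0.5539 0.0069 0.135 ]
S stage left/front? angle from +y (deg, x/y): -85.92 pt [0.5788 0.3792 0.227 ]
S stage right angle from +y (deg, x/y): -89.41 pt [0.5501 0.1933 0.227 ]
tray+x angle from +y (deg, x/y): 4.58 pt [ 0.5861 -0.2092  0.02  ]
tray-x angle from +y (deg, x/y): 4.78 pt [ 0.4088 -0.192   0.02  ]
tray -y angle from +y (deg, x/y): -82.81 pt [ 0.49   -0.3379  0.02  ]
tray +y angle from +y (deg, x/y): -85.52 pt [ 0.5029 -0.0576  0.02  ]
S tray+x angle from +y (deg, x/y): 4.84 pt [ 0.5966 -0.1925  0.02  ]
S tray-x angle from +y (deg, x/y): 4.71 pt [ 0.4098 -0.1804  0.02  ]
S tray -y angle from +y (deg, x/y): -85.25 pt [ 0.4816 -0.3425  0.02  ]
S tray +y angle from +y (deg, x/y): -82.91 pt [ 0.5082 -0.0588  0.02  ]
[[-0.001  0.929  0.37 ]
 [ 0.002  0.37  -0.929]
 [-1.    -0.    -0.002]]
```

```bash
python3 - <<'E'
from h import *
zoom("side",0,(280,130,420,230),5.7,"tray_s")
zoom("side",0,(120,170,270,290),5,"stage_s")
E
```

```text
(no output)
```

View pics/tray_s.png

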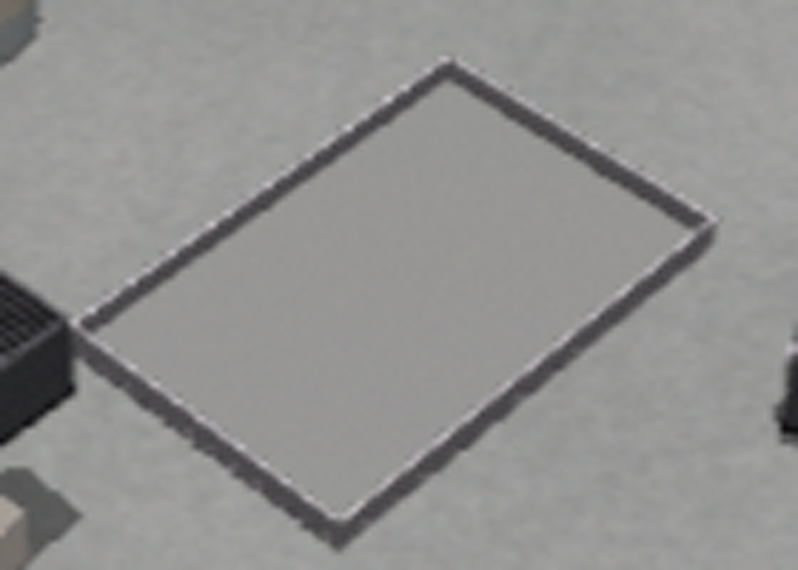

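View pics/stage_s.png

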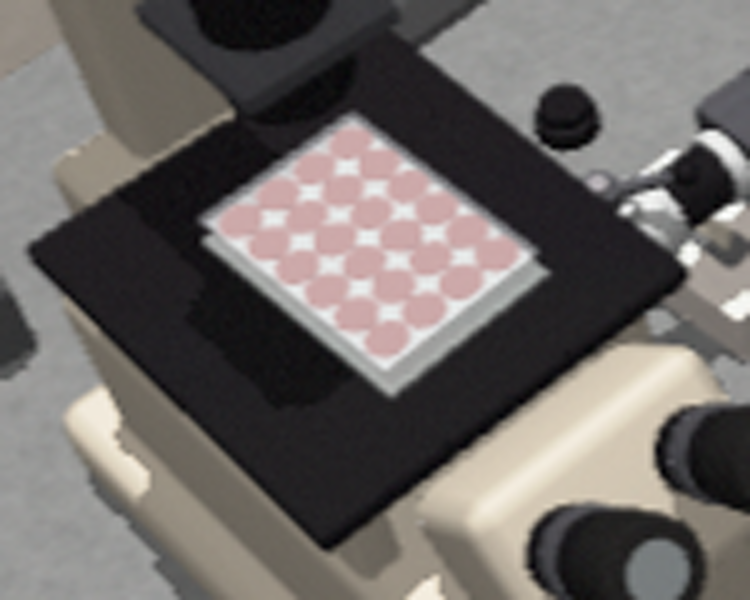

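```bash
cat >> h.py <<'E'
from scipy.spatial.transform import Rotation as R
PSI=5.2
def Rt(psi=PSI,pitch=0):
    c,s=np.cos(np.radians(psi)),np.sin(np.radians(psi)); z=np.array([c,-s,0]);x=np.array([0,0,-1.]);y=np.cross(z,x)
    M=np.stack([x,y,z],1); 
    return R.from_rotvec(z*np.radians(pitch))*R.from_matrix(M)
def go(P,psi=PSI,pitch=0,obs=None):
    from cell import telemetry
    o=obs or telemetry.get_obs(); R0=R.from_euler("xyz",o["tool_rot"],degrees=True)
    P=np.atleast_2d(P)
    rv=(R0.inv()*Rt(psi,pitch)).as_rotvec()
    for p in P: print("off",R0.inv().apply(p-o["tool_pos"]).round(4).tolist(),"ang",rv.round(4).tolist())
def st():
    from cell import telemetry
    o=telemetry.get_obs(); print({k:np.round(v,4).tolist() for k,v in o.items() if k not in("effort","joint_velocities")})
A=np.array([np.sin(np.radians(PSI)),np.cos(np.radians(PSI)),0]); B=np.array([A[1],-A[0],0])
E
python3 - <<'E'
from h import *
s=load("side")
Z=lambda x,y:(120+(x+.5)/5-.5,170+(y+.5)/5-.5)
c=[onz(s,Z(*p),.227) for p in [(28,250),(325,550),(687,270),(385,22)]]
print(np.round(c,4))
for i in range(3): d=c[i+1]-c[i]; print(np.linalg.norm(d),np.degrees(np.arctan2(d[0],d[1])))
go([[.52,-.15,.34],[.50,.06,.34]])
E
```

```text
[[0.6758 0.3718 0.227 ]
 [0.4565 0.3865 0.227 ]
 [0.4481 0.1989 0.227 ]
 [0.6655 0.1833 0.227 ]]
0.21986272513889232 -86.16759714950784
0.1877413008987864 -177.44541027922006
0.21797086716147304 94.09298480341887
off [-0.1099, 0.4277, -0.318] ang [-1.1012, -0.0016, -0.0008]
off [-0.1096, 0.4868, -0.5205] ang [-1.1012, -0.0016, -0.0008]
```

```bash
sed -i 's/^PSI=5.2/PSI=4.3/' h.py; python3 - <<'E'
from h import *
go([[.52,-.15,.34],[.50,.06,.34]])
E
```

```text
off [-0.1099, 0.4277, -0.318] ang [-1.1169, -0.0016, -0.0009]
off [-0.1096, 0.4868, -0.5205] ang [-1.1169, -0.0016, -0.0009]
```

Emit:
drive_tool(offset=[[-0.05, 0.05, -0.04], [-0.1, 0.1, -0.08], [-0.11, 0.145, -0.12], [-0.11, 0.19, -0.16], [-0.11, 0.235, -0.2], [-0.11, 0.28, -0.24], [-0.11, 0.325, -0.28], [-0.11, 0.37, -0.31], [-0.11, 0.41, -0.33], [-0.11, 0.44, -0.37]], angular=[[-0.12, 0, 0], [-0.24, 0, 0], [-0.36, 0, 0], [-0.48, 0, 0], [-0.6, 0, 0], [-0.72, 0, 0], [-0.84, 0, 0], [-0.96, 0, 0], [-1.08, 0, 0], [-1.117, 0, 0]], fingers=1, squeeze=10)

```text
time_s: 1.35
tool_pos: [0.5132, -0.0953, 0.3395]
tool_rot: [118.1, 89.8, 114.0]
force: [-0.3, -0.0, -0.3]
grip_width: 0.002
```

```bash
python3 - <<'E'
from h import *
st()
P0=np.array([.565,.154,0]); ball=np.array([.540,.1225,0])
print((ball-P0)@A,(ball-P0)@B)
go([[.485,.115,.30],[.49,.118,.22],[.49,.118,.151]])
E
```

```text
{'time_s': 1.35, 'qpos': [40.4674, 2.5365, -33.7253, 89.7263, 1.2693, 88.2469, 2.5882], 'tool_pos': [0.5132, -0.0953, 0.3395], 'tool_rot': [118.0986, 89.838, 113.9595], 'force': [-0.2627, -0.0169, -0.268], 'wrist_torque': [-0.016, -0.0678, -0.0058], 'grip_width': 0.002}
-0.03328579987669933 -0.022567798443098485
off [0.04, 0.2076, -0.0433] ang [0.0028, -0.0013, -0.0025]
off [0.12, 0.2107, -0.0384] ang [0.0028, -0.0013, -0.0025]
off [0.189, 0.2106, -0.0383] ang [0.0028, -0.0013, -0.0025]
```

Emit:
drive_tool(offset=[[0.02, 0.06, -0.02], [0.03, 0.12, -0.035], [0.04, 0.17, -0.038], [0.05, 0.2, -0.038], [0.08, 0.21, -0.038], [0.1, 0.21, -0.038]], angular=[[0, 0, 0], [0, 0, 0], [0, 0, 0], [0.003, -0.001, -0.0025], [0.003, -0.001, -0.0025], [0.003, -0.001, -0.0025]])

```text
time_s: 2.1
tool_pos: [0.4895, 0.1184, 0.2386]
tool_rot: [-176.5, 89.9, 179.3]
force: [0.7, -0.3, -0.2]
grip_width: 0.0
```

```bash
python3 - <<'E'
from h import *
t=load("top")
for z in (.06,.1,.15): print(onz(t,(280,216),z).round(3))
for z in (.25,.3): print(onz(t,(250,235),z).round(3), onz(t,(257,210),z).round(3))
snap(1); zoom("top",1,(200,110,360,230),5,"t1z"); zoom("side",1,(170,120,330,240),5,"s1z")
go([[.49,.118,.2],[.49,.118,.151]])
E
```

```text
[0.431 0.171 0.06 ]
[0.423 0.168 0.1  ]
[0.412 0.164 0.15 ]
[0.338 0.24  0.25 ] [0.41  0.221 0.25 ]
[0.329 0.233 0.3  ] [0.398 0.215 0.3  ]
off [0.0376, 0.0012, 0.0015] ang [0.0005, -0.0051, 0.0009]
off [0.0866, 0.0013, 0.0017] ang [0.0005, -0.0051, 0.0009]
```

View pics/t1z.png

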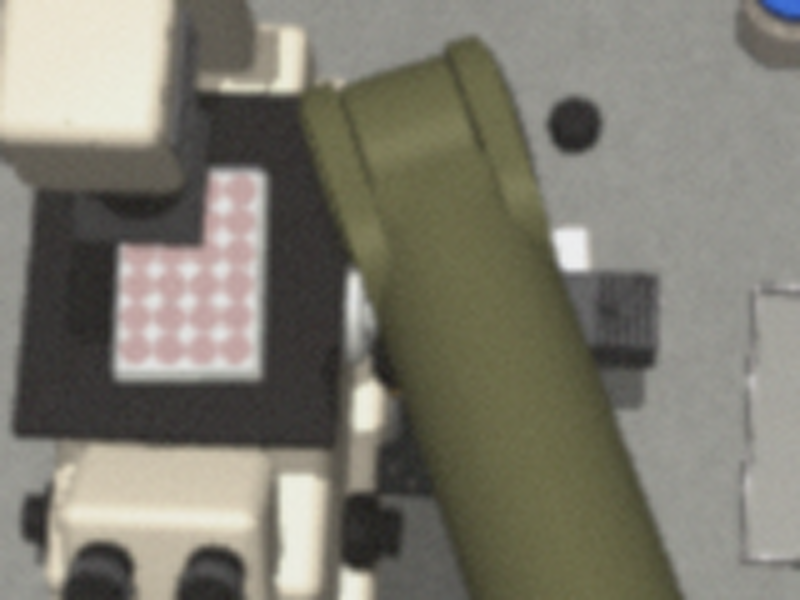

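View pics/s1z.png

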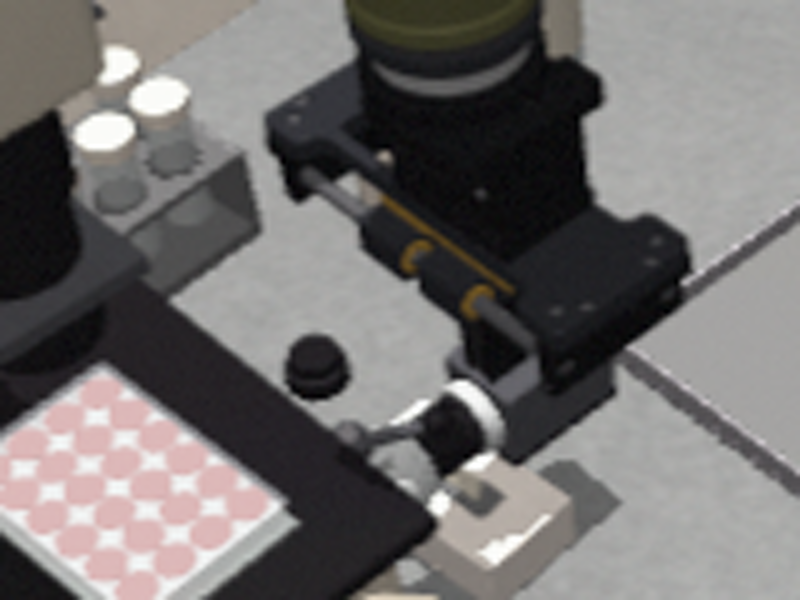

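Emit:
drive_tool(offset=[[0.04, 0.001, 0.002], [0.087, 0.0, 0.002], [0.087, 0, 0.01], [0.087, 0, 0.018]], angular=[[0, -0.005, 0.001], [0, -0.005, 0.001], [0, -0.005, 0.001], [0, -0.005, 0.001]])

```text
time_s: 2.7
tool_pos: [0.5082, 0.1156, 0.1527]
tool_rot: [17.8, 89.8, 13.5]
force: [-0.1, 0.3, 0.1]
grip_width: 0.0004
```

```bash
python3 - <<'E'
from h import *
st()
snap(2); zoom("side",2,(190,160,310,250),6.5,"s2z")
E
```

```text
{'time_s': 2.7, 'qpos': [26.8517, 9.6598, -46.0367, 105.8989, 7.535, 67.3748, -25.979], 'tool_pos': [0.5082, 0.1156, 0.1527], 'tool_rot': [17.7836, 89.8361, 13.4738], 'force': [-0.09, 0.2909, 0.123], 'wrist_torque': [0.064, -0.1022, 0.051], 'grip_width': 0.0004}
```

View pics/s2z.png

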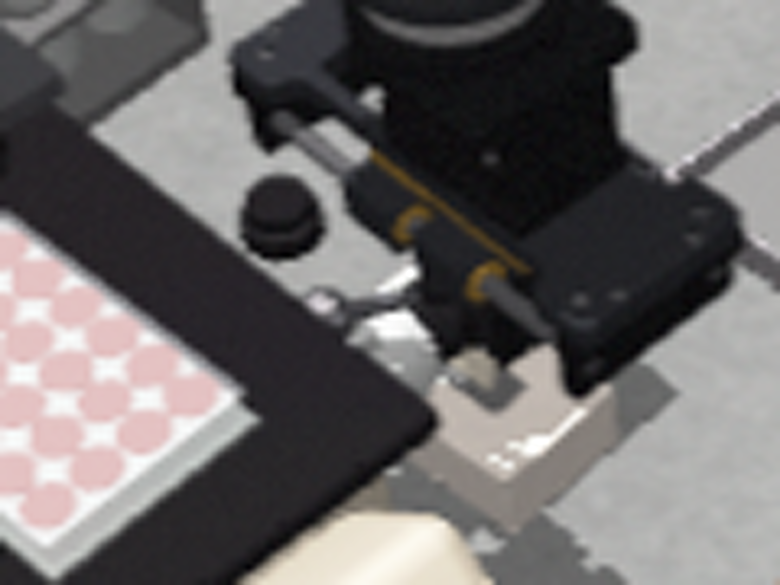

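Emit:
drive_tool(offset=[[0.002, 0.002, 0.006], [0.002, 0.002, 0.012], [0.002, 0.002, 0.018], [0.002, 0, 0.024], [0.002, -0.001, 0.03], [0.002, -0.001, 0.036], [0.002, 0, 0.042], [0.002, 0.001, 0.047]], angular=[[0, 0, 0], [0, 0, 0], [0, 0, 0], [0, 0, 0], [0, 0, 0], [0, 0, 0], [0, 0, 0], [0, 0, 0]])

```text
time_s: 3.8
tool_pos: [0.5565, 0.1135, 0.1513]
tool_rot: [25.6, 89.7, 21.3]
force: [-1.8, -1.6, 0.7]
grip_width: 0.0002
```

```bash
python3 - <<'E'
from h import *
st()
snap(3); zoom("side",3,(190,160,310,250),6.5,"s3z")
E
```

```text
{'time_s': 3.8, 'qpos': [24.4047, 16.1968, -44.6683, 99.8649, 12.1451, 68.6134, -27.853], 'tool_pos': [0.5565, 0.1135, 0.1513], 'tool_rot': [25.6143, 89.7115, 21.2949], 'force': [-1.7658, -1.5858, 0.6839], 'wrist_torque': [-0.3001, 0.3604, -0.0214], 'grip_width': 0.0002}
```

View pics/s3z.png

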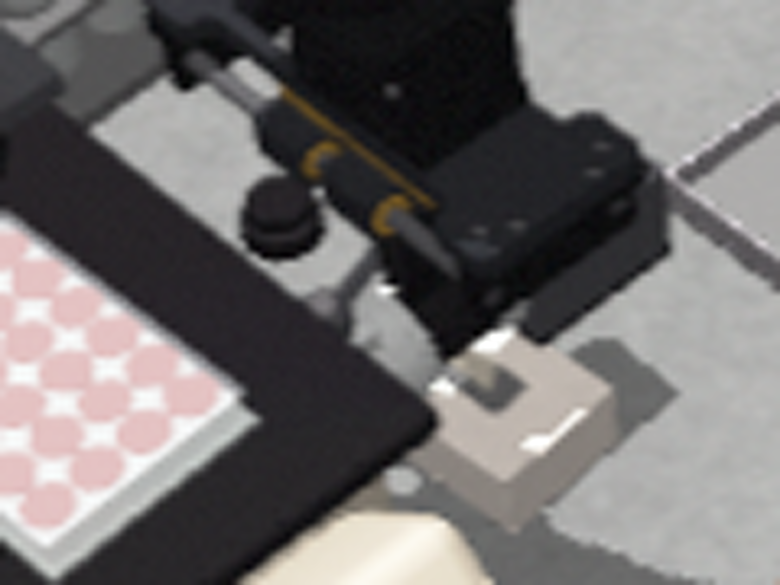

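Emit:
drive_tool(offset=[[0, 0.002, 0.005], [0, 0.004, 0.01], [0, 0.006, 0.014], [0, 0.009, 0.017], [0, 0.011, 0.02], [0, 0.011, 0.02]], angular=[[0, 0, 0], [0, 0, 0], [0, 0, 0], [0, 0, 0], [0, 0, 0], [0, 0, 0]])

```text
time_s: 4.65
tool_pos: [0.5749, 0.1207, 0.1509]
tool_rot: [-123.4, 89.8, -127.7]
force: [-10.8, -7.3, 6.1]
grip_width: 0.0003
```

```bash
python3 - <<'E'
from h import *
st()
snap(4); zoom("side",4,(190,160,310,250),6.5,"s4z")
E
```

```text
{'time_s': 4.65, 'qpos': [22.3097, 19.1405, -44.0926, 96.805, 14.1633, 69.9374, -29.5114], 'tool_pos': [0.5749, 0.1207, 0.1509], 'tool_rot': [-123.3647, 89.8129, -127.7342], 'force': [-10.8403, -7.2974, 6.0542], 'wrist_torque': [-1.7505, 2.2475, 0.0385], 'grip_width': 0.0003}
```

View pics/s4z.png

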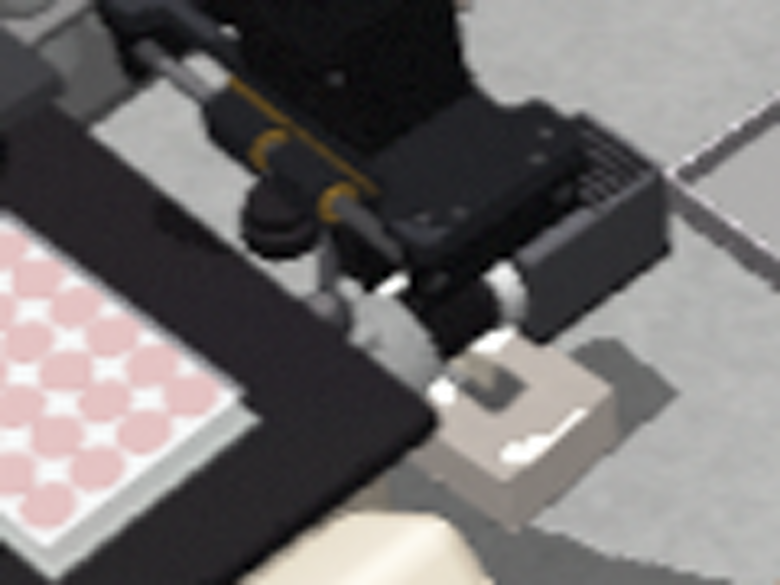

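Emit:
drive_tool(offset=[[0, 0.003, 0.004], [0, 0.003, 0.004], [0, -0.01, -0.01], [-0.01, -0.03, -0.04], [-0.05, -0.06, -0.04], [-0.1, -0.1, -0.04]], angular=[[0, 0, 0], [0, 0, 0], [0, 0, 0], [0, 0, 0], [0, 0, 0], [0, 0, 0]], fingers=1)

```text
time_s: 5.5
tool_pos: [0.5278, 0.0266, 0.2512]
tool_rot: [-87.5, 89.9, -91.7]
force: [0.8, -0.5, -1.2]
grip_width: 0.0005
```

```bash
python3 - <<'E'
from h import *
st()
snap(5); zoom("side",5,(190,160,310,250),6.5,"s5z");zoom("top",5,(250,130,350,220),6.5,"t5z")
E
```

```text
{'time_s': 5.5, 'qpos': [35.2178, 5.7802, -43.4425, 97.3296, 4.1083, 78.5052, -13.0652], 'tool_pos': [0.5278, 0.0266, 0.2512], 'tool_rot': [-87.4915, 89.9445, -91.6571], 'force': [0.7686, -0.4896, -1.2163], 'wrist_torque': [-0.1029, -0.1391, -0.0289], 'grip_width': 0.0005}
```

View pics/s5z.png

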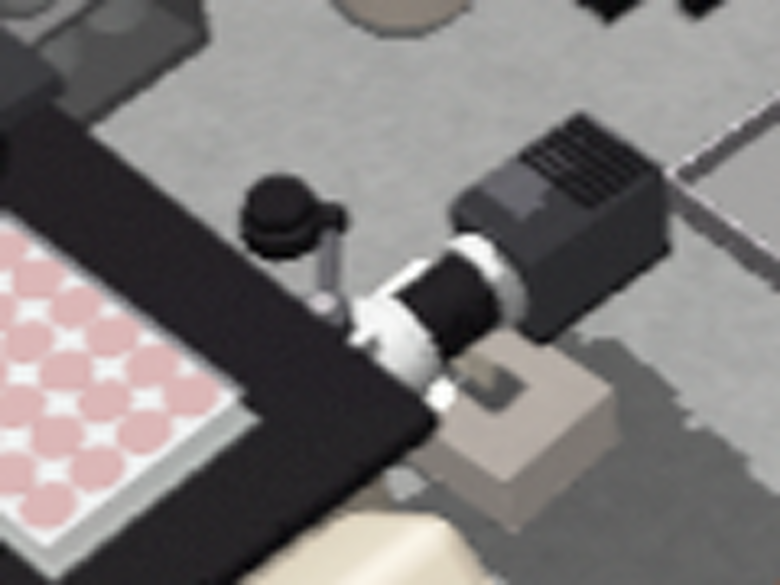

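View pics/t5z.png

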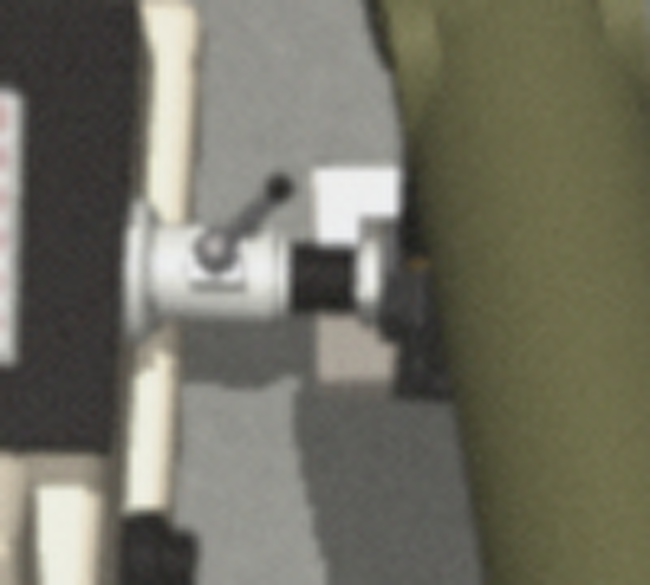

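```bash
python3 - <<'E'
from h import *
t=load("top",5);s=load("side",5)
T=lambda x,y:(250+(x+.5)/6.5-.5,130+(y+.5)/6.5-.5)
S=lambda x,y:(190+(x+.5)/6.5-.5,160+(y+.5)/6.5-.5)
def ang(v): return np.degrees(np.arctan2(v@B,-v@A))  # from outward (-y), + to +x
b,bs=onz(t,T(281,188),.157),onz(s,S(328,217),.157); p,ps=onz(t,T(215,250),.159),onz(s,S(322,303),.159)
print(b,bs,p,ps,ang(b-p),ang(bs-ps),np.linalg.norm((b-p)[:2]),np.linalg.norm((bs-ps)[:2]))
b0,bs0=onz(load("top"),(240+(374.5)/7-.5,130+(297.5)/6.6-.5),.157),onz(load("side"),(210+285.5/6-.5,160+268.5/6-.5),.157)
print(ang(b0-p),ang(bs0-ps))
# camera body side view corners on .135
c=[onz(s,S(*q),.135) for q in [(452,212),(580,113),(670,172),(535,270)]]; print(np.round(c,4))
print(np.mean(c[1:3],0), np.degrees(np.arctan2(*(c[0]-c[1])[:2])), np.degrees(np.arctan2(*(c[3]-c[2])[:2])))
E
```

```text
[0.59282833 0.12346856 0.157     ] [0.59754919 0.12205893 0.157     ] [0.56182235 0.15491818 0.159     ] [0.56581376 0.1544284  0.159     ] 48.89301817337857 48.73332802388201 0.044163887472904104 0.04533122946894185
-29.258889638739372 -35.56463094580191
[[0.5796 0.0775 0.135 ]
 [0.5786 0.0064 0.135 ]
 [0.5285 0.0077 0.135 ]
 [0.5333 0.0787 0.135 ]]
[0.55355597 0.007046   0.135     ] 0.7966080797097856 3.896808642823454
```

```bash
python3 - <<'E'
from h import *
go([[.5562,.0555,.25],[.5562,.0555,.0975]])
E
```

```text
off [0.006, 0.0358, 0.0215] ang [-0.0074, 0.0107, 0.004]
off [0.1585, 0.0364, 0.0199] ang [-0.0074, 0.0107, 0.004]
```

Emit:
drive_tool(offset=[[0.0, 0.036, 0.02], [0.0, 0.036, 0.021], [0.0, 0.036, 0.021], [0.0, 0.036, 0.021]], angular=[[-0.007, 0.011, 0.004], [-0.007, 0.011, 0.004], [-0.007, 0.011, 0.004], [-0.007, 0.011, 0.004]], fingers=-1)

```text
time_s: 6.1
tool_pos: [0.5554, 0.0555, 0.2557]
tool_rot: [-157.5, 90.0, -161.8]
force: [-0.0, 1.3, 0.1]
grip_width: 0.0325
```

```bash
python3 - <<'E'
from h import *
st()
snap(6); zoom("side",6,(190,110,350,230),5,"s6z")
go([[.5562,.0555,.15],[.5562,.0555,.0975]])
E
```

```text
{'time_s': 6.1, 'qpos': [31.543, 10.3929, -44.8478, 92.9958, 7.4325, 79.7191, -18.5103], 'tool_pos': [0.5554, 0.0555, 0.2557], 'tool_rot': [-157.4883, 89.9618, -161.8291], 'force': [-0.0279, 1.3322, 0.0643], 'wrist_torque': [-0.0568, -0.1152, -0.0163], 'grip_width': 0.0325}
off [0.1059, 0.0004, 0.0008] ang [-0.0012, -0.0004, 0.0004]
off [0.1584, 0.0004, 0.0008] ang [-0.0012, -0.0004, 0.0004]
```

View pics/s6z.png

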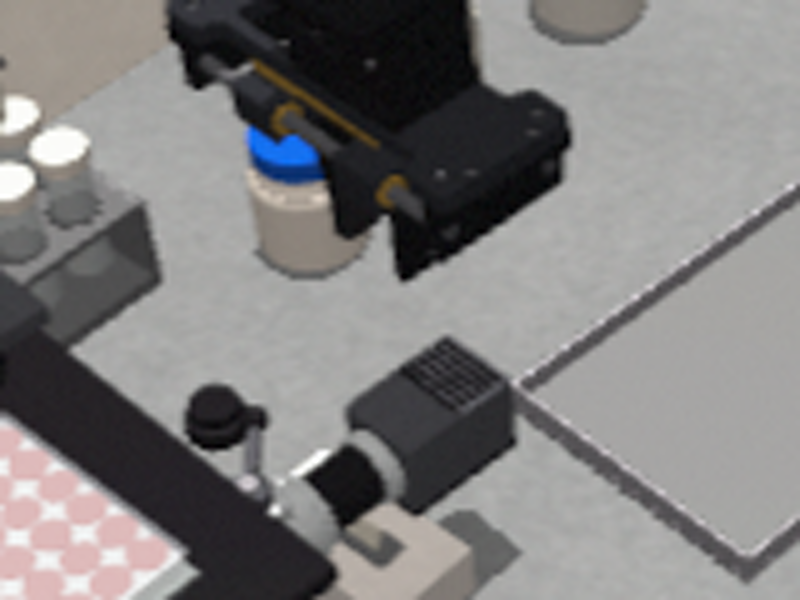

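Emit:
drive_tool(offset=[[0.005, 0.0, 0.001], [0.005, 0.0, 0.001], [0.01, 0.0, 0.001], [0.015, 0.0, 0.001], [0.025, 0.0, 0.001], [0.04, 0.0, 0.001], [0.055, 0.0, 0.001], [0.065, 0.0, 0.001]], angular=[[0, 0, 0], [0, 0, 0], [0, 0, 0], [0, 0, 0], [0, 0, 0], [0, 0, 0], [0, 0, 0], [0, 0, 0]])

```text
time_s: 7.2
tool_pos: [0.5558, 0.0551, 0.1893]
tool_rot: [-167.1, 89.9, -171.4]
force: [-0.8, -0.5, -0.9]
grip_width: 0.0871
```

```bash
python3 - <<'E'
from h import *
st()
s=load("side",6)
S=lambda x,y:(190+(x+.5)/5-.5,110+(y+.5)/5-.5)
c=[onz(s,S(*q),.134) for q in [(347,408),(447,338),(515,385),(412,460)]]; print(np.round(c,4),np.mean(c,0))
snap(7); zoom("side",7,(190,110,350,230),5,"s7z");zoom("top",7,(250,110,380,220),6,"t7z")
go([[.5562,.0555,.15],[.5562,.0555,.0975]])
E
```

```text
{'time_s': 7.2, 'qpos': [30.7932, 13.0908, -44.4635, 98.2152, 9.5552, 72.7088, -20.1613], 'tool_pos': [0.5558, 0.0551, 0.1893], 'tool_rot': [-167.0617, 89.8826, -171.4235], 'force': [-0.8499, -0.4855, -0.8643], 'wrist_torque': [-0.0195, -0.0759, -0.0261], 'grip_width': 0.0871}
[[0.5831 0.0746 0.134 ]
 [0.5784 0.0061 0.134 ]
 [0.5279 0.0086 0.134 ]
 [0.5327 0.0791 0.134 ]] [0.55551515 0.04209712 0.134     ]
off [0.0392, 0.0006, 0.0008] ang [-0.001, -0.003, 0.0005]
off [0.0917, 0.0006, 0.0009] ang [-0.001, -0.003, 0.0005]
```

View pics/s7z.png

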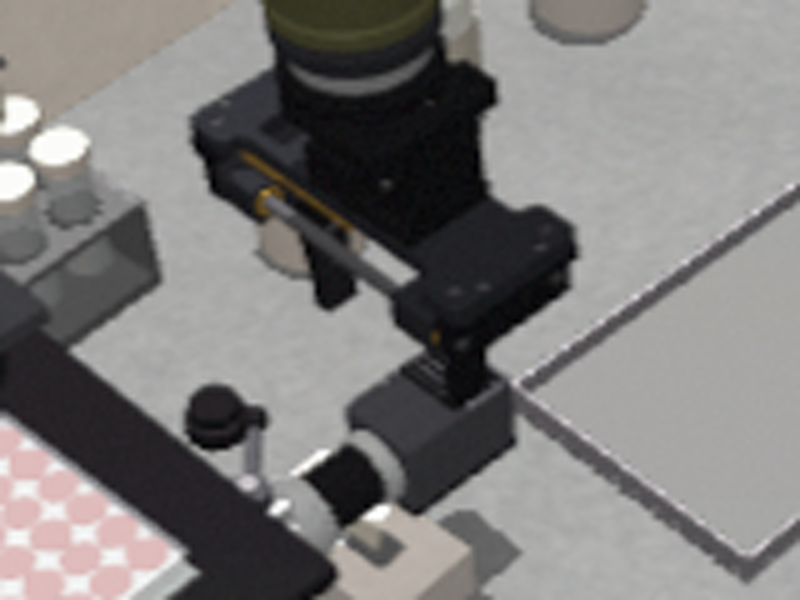

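Emit:
drive_tool(offset=[[0.03, 0.0, 0.001], [0.06, 0.0, 0.001], [0.082, 0.0, 0.001], [0.092, 0.0, 0.001], [0.092, 0.0, 0.001]], angular=[[0, -0.003, 0], [0, -0.003, 0], [0, -0.003, 0], [0, -0.003, 0], [0, -0.003, 0]])

```text
time_s: 7.92
tool_pos: [0.5562, 0.055, 0.0972]
tool_rot: [-150.2, 90.0, -154.5]
force: [1.0, 1.2, -0.5]
grip_width: 0.0869
```

```bash
python3 - <<'E'
from h import *
st()
snap(8); zoom("side",8,(190,130,330,230),5.7,"s8z")
E
```

```text
{'time_s': 7.925, 'qpos': [28.8042, 18.4755, -43.0602, 104.0032, 14.0592, 63.0199, -23.5889], 'tool_pos': [0.5562, 0.055, 0.0972], 'tool_rot': [-150.1678, 89.9689, -154.5213], 'force': [0.9775, 1.2389, -0.4666], 'wrist_torque': [-0.0046, -0.0917, 0.0435], 'grip_width': 0.0869}
```

View pics/s8z.png

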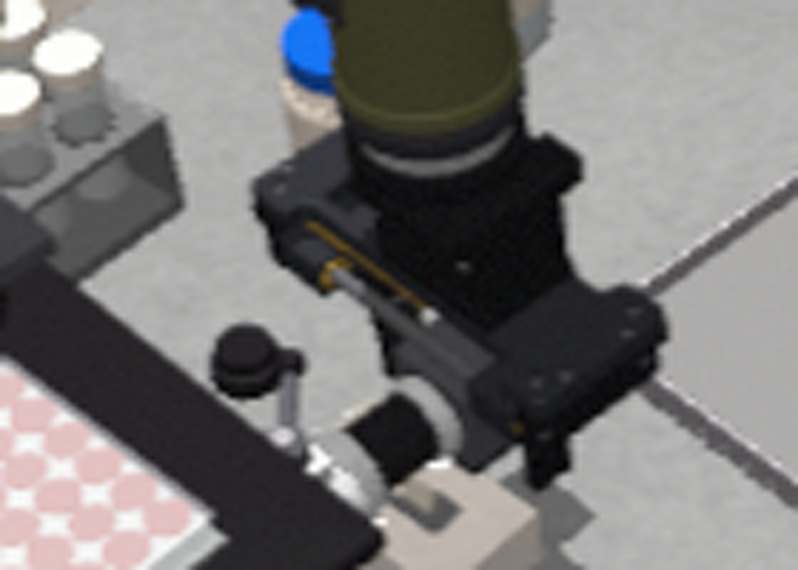

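Gripper straddles the body, free of contact. Close lightly first to see whether it is centred.

Emit:
drive_tool(offset=[[0, 0, 0], [0, 0, 0], [0, 0, 0], [0, 0, 0], [0, 0, 0], [0, 0, 0]], angular=[[0, 0, 0], [0, 0, 0], [0, 0, 0], [0, 0, 0], [0, 0, 0], [0, 0, 0]], fingers=1, squeeze=4)

```text
time_s: 8.78
tool_pos: [0.5593, 0.0546, 0.0992]
tool_rot: [0.9, 89.6, -3.5]
force: [5.1, -0.8, -0.7]
grip_width: 0.0502
```

```bash
python3 -c "
from h import *
st()"
```

```text
{'time_s': 8.775, 'qpos': [28.8313, 18.3989, -43.0471, 103.8252, 14.129, 62.8637, -23.5891], 'tool_pos': [0.5593, 0.0546, 0.0992], 'tool_rot': [0.8651, 89.6248, -3.5349], 'force': [5.0797, -0.7913, -0.6743], 'wrist_torque': [-0.2316, -1.2094, -0.0536], 'grip_width': 0.0502}
```

Emit:
drive_tool(offset=[[0.0015, 0, 0.0], [0.0015, 0, 0.0], [0.0015, 0, 0.0]], angular=[[0, 0, 0], [0, -0.006, 0], [0, -0.006, 0]])

```text
time_s: 9.15
tool_pos: [0.5601, 0.0546, 0.0983]
tool_rot: [0.8, 89.2, -3.6]
force: [3.3, -0.5, 3.8]
grip_width: 0.05
```

```bash
python3 -c "
from h import *
st()
go([[.5593,.0546,.0975]])"
```

```text
{'time_s': 9.15, 'qpos': [28.8858, 18.1935, -43.0614, 104.1598, 14.2051, 62.2545, -23.662], 'tool_pos': [0.5601, 0.0546, 0.0983], 'tool_rot': [0.7623, 89.163, -3.6429], 'force': [3.2715, -0.4958, 3.8444], 'wrist_torque': [-0.1502, -0.7924, -0.0309], 'grip_width': 0.05}
off [0.0008, -0.0, -0.0008] ang [-0.0018, 0.0146, -0.0002]
```

Emit:
drive_tool(offset=[[-0.0005, 0, 0.0005], [-0.001, 0, 0.001], [-0.001, 0, 0.001], [-0.001, 0, 0.001]], angular=[[0, 0.007, 0], [0, 0.015, 0], [0, 0.015, 0], [0, 0.015, 0]])

```text
time_s: 9.65
tool_pos: [0.5601, 0.0546, 0.0986]
tool_rot: [-179.7, 89.8, 175.9]
force: [-0.0, -0.6, -1.8]
grip_width: 0.05
```

```bash
python3 -c "
from h import *
st()
go([[.5593,.0546,.0975]])"
```

```text
{'time_s': 9.65, 'qpos': [28.6124, 18.9521, -42.9362, 103.295, 14.2667, 63.467, -23.6332], 'tool_pos': [0.5601, 0.0546, 0.0986], 'tool_rot': [-179.6976, 89.8474, 175.918], 'force': [-0.0336, -0.6067, -1.7708], 'wrist_torque': [-0.0617, -0.0905, 0.1045], 'grip_width': 0.05}
off [0.0011, -0.0001, -0.0008] ang [-0.0015, -0.0027, 0.0]
```

Emit:
drive_tool(offset=[[0, 0, 0], [0, 0, 0], [0, 0, 0]], angular=[[0, 0, 0], [0, 0, 0], [0, 0, 0]], squeeze=30)

```text
time_s: 10.02
tool_pos: [0.5601, 0.0546, 0.0985]
tool_rot: [-179.4, 89.8, 176.2]
force: [1.2, -1.3, -1.1]
grip_width: 0.0501
```

```bash
python3 -c "
from h import *
st()
go([[.5593,.0546,.0975]])"
```

```text
{'time_s': 10.025, 'qpos': [28.6149, 18.9513, -42.937, 103.3015, 14.2672, 63.463, -23.6327], 'tool_pos': [0.5601, 0.0546, 0.0985], 'tool_rot': [-179.4138, 89.846, 176.2023], 'force': [1.2002, -1.2624, -1.1482], 'wrist_torque': [-0.1421, -0.3103, 0.1285], 'grip_width': 0.0501}
off [0.001, -0.0, -0.0008] ang [-0.0015, -0.0027, 0.0]
```

Emit:
drive_tool(offset=[[-0.0005, -0.002, 0], [-0.001, -0.004, 0], [-0.001, -0.007, 0], [-0.001, -0.01, 0]], angular=[[0, 0, 0], [0, 0, -0.005], [0, 0, -0.008], [0, 0, -0.008]])

```text
time_s: 10.52
tool_pos: [0.559, 0.0442, 0.0994]
tool_rot: [-111.7, 89.5, -116.1]
force: [0.4, -0.1, -2.4]
grip_width: 0.0502
```

```bash
python3 -c "
from h import *
st()
go([[.5593,.0546,.0975]])"
```

```text
{'time_s': 10.525, 'qpos': [29.2059, 18.6559, -42.6651, 103.4352, 14.4517, 63.687, -22.9102], 'tool_pos': [0.559, 0.0442, 0.0994], 'tool_rot': [-111.6695, 89.4843, -116.0685], 'force': [0.4039, -0.145, -2.4438], 'wrist_torque': [0.0756, -0.2031, -0.0569], 'grip_width': 0.0502}
off [0.0018, 0.0104, -0.0005] ang [-0.0017, -0.0033, 0.0084]
```

Emit:
drive_tool(offset=[[0, -0.003, 0], [0, -0.006, 0], [0, -0.009, 0], [0, -0.012, 0], [0, -0.015, 0], [0, -0.018, 0], [0, -0.02, 0]], angular=[[0, 0, 0], [0, 0, 0], [0, 0, 0], [0, 0, 0], [0, 0, 0], [0, 0, 0], [0, 0, 0]])

```text
time_s: 11.4
tool_pos: [0.5575, 0.024, 0.0995]
tool_rot: [-111.6, 89.5, -116.0]
force: [0.3, -0.3, -3.1]
grip_width: 0.0498
```

```bash
python3 -c "
from h import *
st()
go([[.5593,.0546,.0975]])
snap(9); zoom('side',9,(190,130,330,230),5.7,'s9z')"
```

```text
{'time_s': 11.4, 'qpos': [31.0633, 18.167, -42.272, 103.8371, 14.0252, 63.5247, -20.5867], 'tool_pos': [0.5575, 0.024, 0.0995], 'tool_rot': [-111.5667, 89.479, -115.978], 'force': [0.2632, -0.3243, -3.0692], 'wrist_torque': [0.039, -0.3315, -0.0658], 'grip_width': 0.0498}
off [0.0018, 0.0307, -0.0005] ang [-0.0019, -0.0034, 0.0085]
```

View pics/s9z.png

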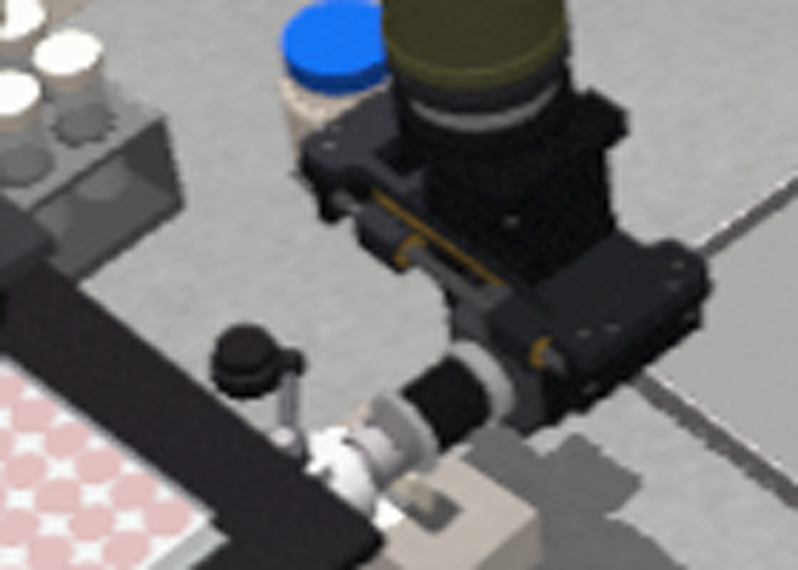

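Emit:
drive_tool(offset=[[0, -0.003, 0], [0, -0.006, 0], [0, -0.009, 0], [0, -0.012, 0], [0, -0.015, 0], [0, -0.018, 0], [0, -0.021, 0], [0, -0.024, 0], [0, -0.027, 0], [0, -0.03, 0]], angular=[[0, 0, 0], [0, 0, 0], [0, 0, 0], [0, 0, 0], [0, 0, 0], [0, 0, 0], [0, 0, 0], [0, 0, 0], [0, 0, 0], [0, 0, 0]])

```text
time_s: 12.75
tool_pos: [0.5552, -0.0063, 0.0998]
tool_rot: [-111.1, 89.5, -115.5]
force: [2.1, 1.2, -5.1]
grip_width: 0.0499
```

```bash
python3 -c "
from h import *
st()"
```

```text
{'time_s': 12.75, 'qpos': [33.7358, 17.6026, -41.5947, 104.2468, 13.4848, 63.3383, -17.1293], 'tool_pos': [0.5552, -0.0063, 0.0998], 'tool_rot': [-111.0514, 89.4731, -115.4817], 'force': [2.0789, 1.2264, -5.1478], 'wrist_torque': [-0.2004, -0.578, -0.2929], 'grip_width': 0.0499}
```

Emit:
drive_tool(offset=[[0.0005, -0.001, 0.001], [0.0007, -0.003, 0.001], [0.0007, -0.006, 0.001], [0.0007, -0.009, 0.001], [0.0007, -0.012, 0.001], [0.0007, -0.018, 0.001], [0.0007, -0.026, 0.001]], angular=[[0, 0, 0], [0, 0, 0], [0, 0, 0], [0, 0, 0], [0, 0, 0], [0, 0, 0], [0, 0, 0]])

```text
time_s: 13.62
tool_pos: [0.5541, -0.0327, 0.0993]
tool_rot: [-110.8, 89.5, -115.2]
force: [-0.3, -1.2, -2.7]
grip_width: 0.0498
```

```bash
python3 -c "
from h import *
st()
snap(10); zoom('side',10,(200,110,360,230),5,'s10z');zoom('top',10,(250,110,410,230),5,'t10z')"
```

```text
{'time_s': 13.625, 'qpos': [35.8973, 17.4385, -40.9071, 104.3266, 13.2257, 63.206, -14.1926], 'tool_pos': [0.5541, -0.0327, 0.0993], 'tool_rot': [-110.7733, 89.4669, -115.1852], 'force': [-0.3217, -1.1603, -2.6548], 'wrist_torque': [-0.0064, -0.0809, -0.0225], 'grip_width': 0.0498}
```

View pics/s10z.png

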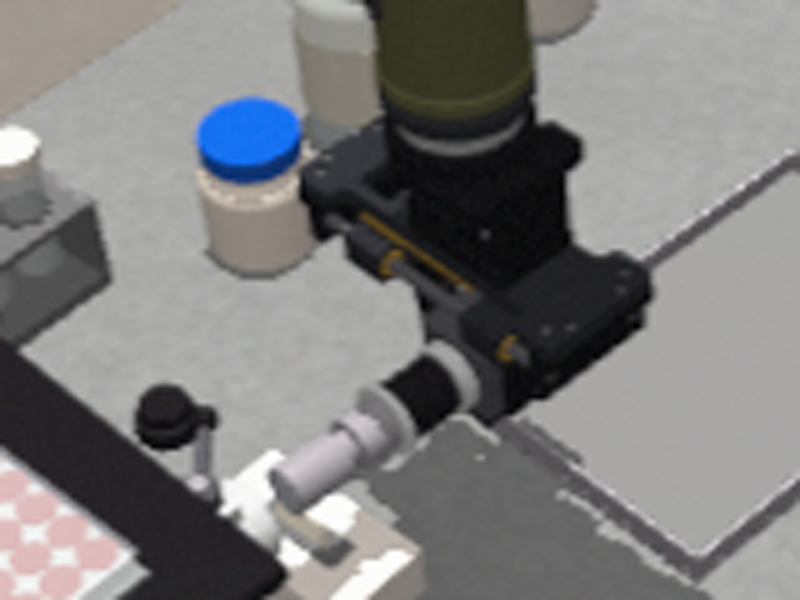

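View pics/t10z.png

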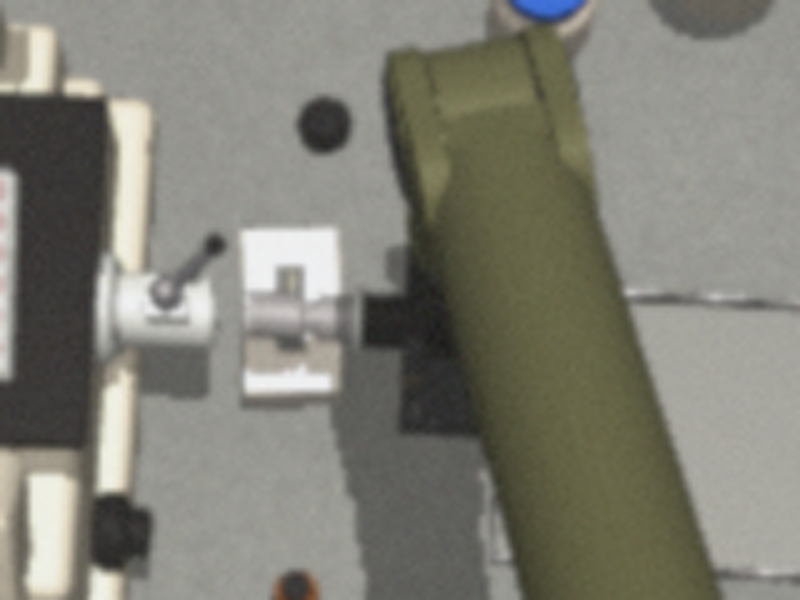

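```bash
python3 -c "
from h import *
go([[.551,-.06,.13],[.499,-.245,.13],[.499,-.245,.035],[.499,-.245,.022]],psi=4.7,pitch=-1.15)"
```

```text
off [-0.0306, -0.0263, -0.0011] ang [0.0027, -0.0034, -0.0106]
off [-0.0286, -0.2149, -0.0383] ang [0.0027, -0.0034, -0.0106]
off [0.0664, -0.214, -0.038] ang [0.0027, -0.0034, -0.0106]
off [0.0794, -0.2138, -0.0379] ang [0.0027, -0.0034, -0.0106]
```

Emit:
drive_tool(offset=[[-0.005, -0.008, 0], [-0.015, -0.025, -0.002], [-0.025, -0.048, -0.006], [-0.029, -0.075, -0.011], [-0.029, -0.103, -0.017], [-0.029, -0.131, -0.023], [-0.029, -0.159, -0.029], [-0.029, -0.184, -0.033], [-0.029, -0.204, -0.037], [-0.029, -0.214, -0.038]], angular=[[0, 0, -0.002], [0, 0, -0.004], [0, 0, -0.006], [0, 0, -0.008], [0, 0, -0.01], [0.001, -0.001, -0.01], [0.002, -0.002, -0.01], [0.003, -0.003, -0.01], [0.003, -0.003, -0.01], [0.003, -0.003, -0.01]])

```text
time_s: 14.98
tool_pos: [0.4988, -0.2459, 0.1306]
tool_rot: [-91.1, 88.8, -95.9]
force: [1.1, 0.6, -3.0]
grip_width: 0.0498
```

```bash
python3 -c "
from h import *
st()
snap(11); zoom('side',11,(260,90,420,230),5,'s11z')
t=zoom('top',11,(320,120,480,240),5,'t11z')
go([[.499,-.245,.06],[.499,-.245,.035],[.499,-.245,.022]],psi=4.7,pitch=-1.15)"
```

```text
{'time_s': 14.975, 'qpos': [53.3215, 13.7602, -34.4537, 103.1282, 9.736, 65.4938, 10.7763], 'tool_pos': [0.4988, -0.2459, 0.1306], 'tool_rot': [-91.0514, 88.8489, -95.8861], 'force': [1.1448, 0.6226, -2.9502], 'wrist_torque': [0.0667, -0.0801, 0.0536], 'grip_width': 0.0498}
off [0.0705, 0.0018, -0.0001] ang [-0.0022, -0.0003, -0.0001]
off [0.0955, 0.0023, -0.0001] ang [-0.0022, -0.0003, -0.0001]
off [0.1085, 0.0026, -0.0001] ang [-0.0022, -0.0003, -0.0001]
```

View pics/s11z.png

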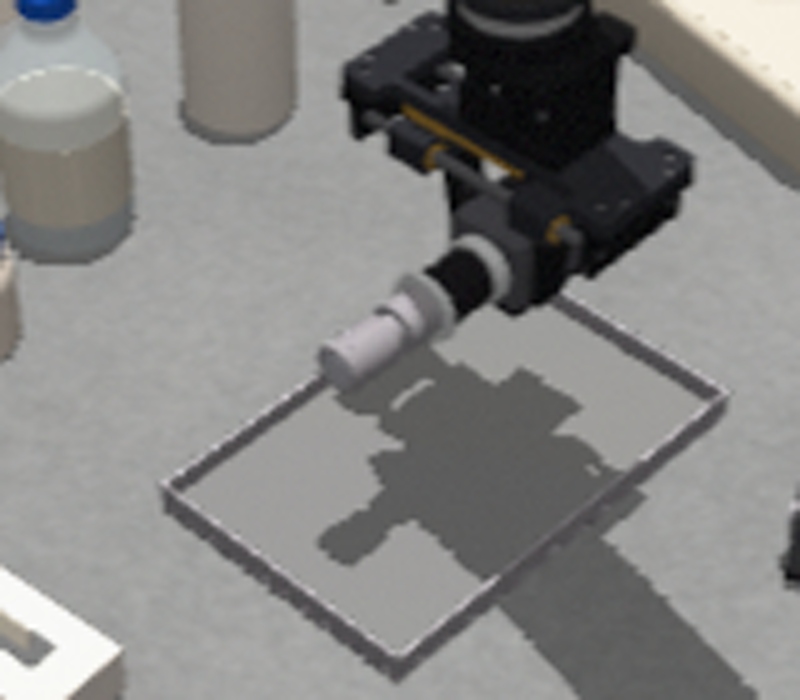

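View pics/t11z.png

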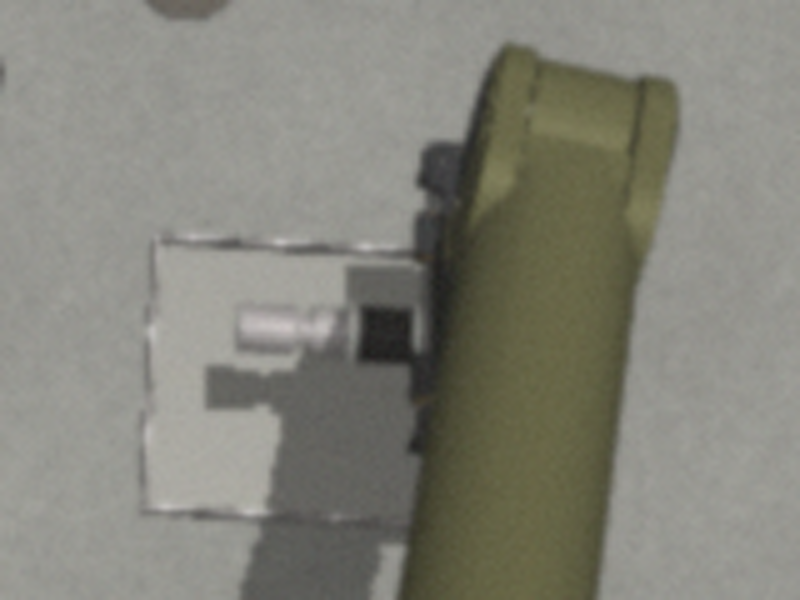

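Emit:
drive_tool(offset=[[0.01, 0, 0], [0.03, 0.001, 0], [0.05, 0.001, 0], [0.07, 0.002, 0], [0.085, 0.002, 0], [0.093, 0.002, 0], [0.098, 0.002, 0], [0.101, 0.002, 0]], angular=[[0, 0, 0], [0, 0, 0], [0, 0, 0], [-0.002, 0, 0], [-0.002, 0, 0], [-0.002, 0, 0], [-0.002, 0, 0], [-0.002, 0, 0]])

```text
time_s: 16.08
tool_pos: [0.4994, -0.2456, 0.0296]
tool_rot: [-89.0, 88.8, -93.7]
force: [-0.8, 1.1, -3.0]
grip_width: 0.0501
```

```bash
python3 -c "
from h import *
st()
go([[.499,-.245,.022]],psi=4.7,pitch=-1.15)"
```

```text
{'time_s': 16.075, 'qpos': [51.0491, 20.8802, -32.7032, 107.9702, 14.9978, 54.8392, 6.6684], 'tool_pos': [0.4994, -0.2456, 0.0296], 'tool_rot': [-88.9862, 88.8414, -93.7043], 'force': [-0.8163, 1.108, -2.9741], 'wrist_torque': [0.0551, -0.1596, 0.0219], 'grip_width': 0.0501}
off [0.0076, 0.0007, -0.0004] ang [-0.0003, 0.0004, 0.0001]
```

Emit:
drive_tool(offset=[[0.002, 0, 0], [0.004, 0, 0], [0.0055, 0, 0], [0.0065, 0, 0], [0.0075, 0, 0], [0.0075, 0, 0]], angular=[[0, 0, 0], [0, 0, 0], [0, 0, 0], [0, 0, 0], [0, 0, 0], [0, 0, 0]])

```text
time_s: 16.82
tool_pos: [0.4994, -0.2457, 0.0221]
tool_rot: [-89.2, 88.8, -93.9]
force: [0.5, -0.2, -2.7]
grip_width: 0.0502
```

```bash
python3 -c "
from h import *
st()
snap(12); zoom('side',12,(260,90,420,230),5,'s12z')"
```

```text
{'time_s': 16.825, 'qpos': [50.8346, 21.4956, -32.4859, 108.229, 15.4511, 54.0707, 6.3269], 'tool_pos': [0.4994, -0.2457, 0.0221], 'tool_rot': [-89.1816, 88.8454, -93.9009], 'force': [0.4972, -0.2367, -2.7125], 'wrist_torque': [0.039, -0.0868, -0.0006], 'grip_width': 0.0502}
```

View pics/s12z.png

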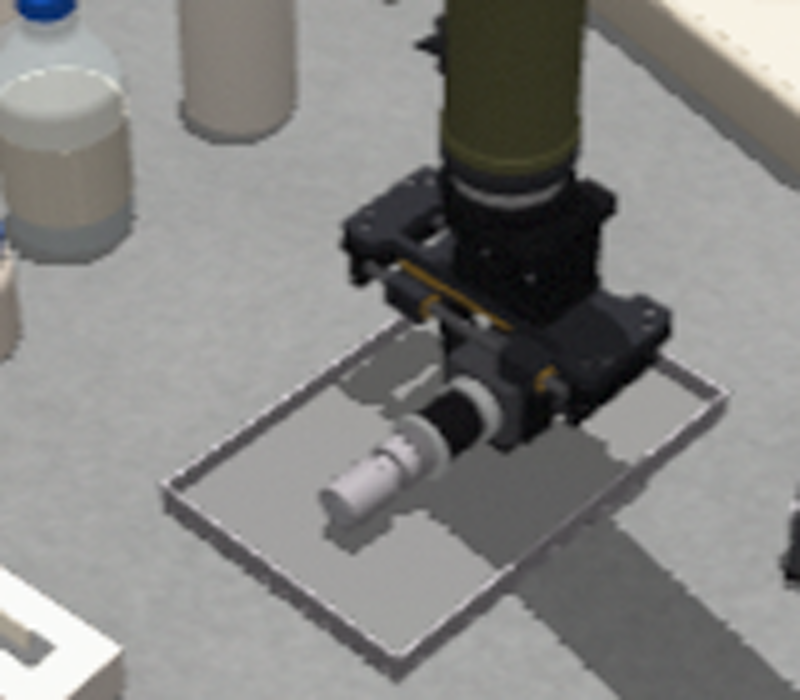

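Emit:
drive_tool(offset=[[0.0005, 0, 0], [0.001, 0, 0], [0.0015, 0, 0], [0.0015, 0, 0]], angular=[[0, 0, 0], [0, 0, 0], [0, 0, 0], [0, 0, 0]])

```text
time_s: 17.42
tool_pos: [0.4995, -0.2459, 0.0215]
tool_rot: [-89.2, 88.8, -93.9]
force: [-2.8, 1.3, 5.4]
grip_width: 0.0498
```

```bash
python3 -c "
from h import *
st()"
```

```text
{'time_s': 17.425, 'qpos': [50.7958, 21.5561, -32.4622, 108.235, 15.5281, 54.0105, 6.2597], 'tool_pos': [0.4995, -0.2459, 0.0215], 'tool_rot': [-89.2218, 88.8161, -93.9442], 'force': [-2.8465, 1.3096, 5.3855], 'wrist_torque': [0.3518, 0.4789, 0.0273], 'grip_width': 0.0498}
```

Emit:
drive_tool(offset=[[0, 0, 0], [0, 0, 0], [0, 0, 0]], angular=[[0, 0, 0], [0, 0, 0], [0, 0, 0]], squeeze=3)

```text
time_s: 17.8
tool_pos: [0.4996, -0.2459, 0.0215]
tool_rot: [-88.5, 88.8, -93.3]
force: [0.0, 0.0, -0.7]
grip_width: 0.0502
```

```bash
python3 -c "
from h import *
st()"
```

```text
{'time_s': 17.8, 'qpos': [50.7893, 21.5603, -32.4577, 108.2287, 15.5281, 53.9981, 6.2634], 'tool_pos': [0.4996, -0.2459, 0.0215], 'tool_rot': [-88.5436, 88.8147, -93.2609], 'force': [0.0386, 0.0334, -0.6789], 'wrist_torque': [0.0895, -0.0003, 0.0474], 'grip_width': 0.0502}
```

Settled with almost no force. Open fully while holding still.

Emit:
drive_tool(offset=[[0, 0, 0], [0, 0, 0], [0, 0, 0], [0, 0, 0], [0, 0, 0], [0, 0, 0], [0, 0, 0]], angular=[[0, 0, 0], [0, 0, 0], [0, 0, 0], [0, 0, 0], [0, 0, 0], [0, 0, 0], [0, 0, 0]], fingers=-1)

```text
time_s: 18.68
tool_pos: [0.4996, -0.2459, 0.0214]
tool_rot: [-88.8, 88.8, -93.5]
force: [-0.6, 0.6, 0.7]
grip_width: 0.0869
```

Emit:
drive_tool(offset=[[-0.005, 0, 0], [-0.02, 0, 0], [-0.05, 0, 0], [-0.08, 0, 0], [-0.12, 0, 0], [-0.16, -0.01, 0], [-0.2, -0.05, 0], [-0.23, -0.1, 0], [-0.25, -0.15, 0], [-0.25, -0.2, 0]], angular=[[0, 0, 0], [0, 0, 0], [0, 0, 0], [0, 0, 0], [0, 0, 0], [0, 0, 0], [0, 0, 0], [0, 0, 0], [0, 0, 0], [0, 0, 0]])

```text
time_s: 19.92
tool_pos: [0.4842, -0.4419, 0.2797]
tool_rot: [-78.0, 88.6, -82.7]
force: [-0.6, -0.3, 0.2]
grip_width: 0.087
```

```bash
python3 -c "
from h import *
st()
snap(13); zoom('side',13,(180,90,420,270),3.3,'s13z')
zoom('top',13,(240,110,480,290),3.3,'t13z')"
```

```text
{'time_s': 19.925, 'qpos': [61.5587, 19.599, -29.0303, 78.1681, 10.4949, 83.6957, 28.2483], 'tool_pos': [0.4842, -0.4419, 0.2797], 'tool_rot': [-77.969, 88.5843, -82.6747], 'force': [-0.6054, -0.2603, 0.2065], 'wrist_torque': [0.0138, -0.1178, 0.0128], 'grip_width': 0.087}
```

View pics/s13z.png

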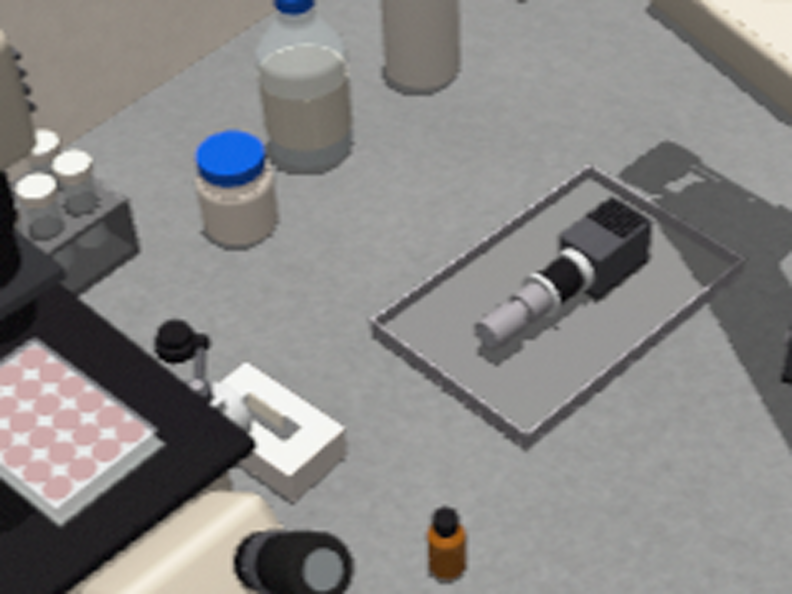

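View pics/t13z.png

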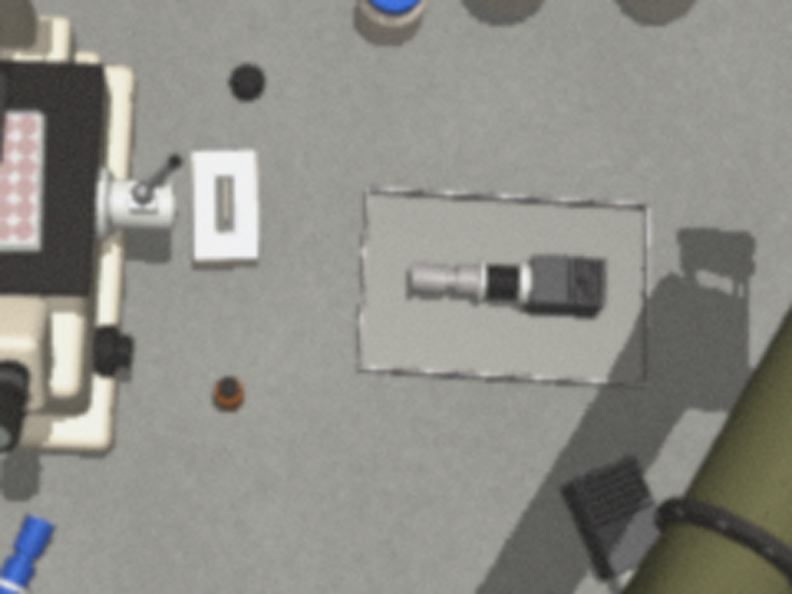

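```bash
python3 - <<'E'
from h import *
for n in("top","side"):
    a,b=load(n,0)["pixels"].astype(int),load(n,13)["pixels"].astype(int)
    c=load(n,5)["pixels"].astype(int)
    R_={"top":{"cap":(308,128,322,141),"dropper":(303,223,315,236),"plate":(222,143,254,187)},"side":{"cap":(226,185,241,201),"dropper":(308,243,323,267),"plate":(158,190,232,248),"tissue":(262,215,290,245)}}[n]
    for k,(x0,y0,x1,y1) in R_.items(): print(n,k,np.abs(a-b)[y0:y1,x0:x1].mean().round(2))
    L={"top":(278,150,298,180),"side":(234,186,246,210)}[n]; x0,y0,x1,y1=L; print("lever vs snap5",np.abs(c-b)[y0:y1,x0:x1].mean().round(2))
s=load("side",13); S=lambda x,y:(180+(x+.5)/3.3-.5,90+(y+.5)/3.3-.5)
print([onz(s,S(*q),.056).round(3).tolist() for q in [(562,243),(617,199),(650,237),(598,270)]])
E
```

```text
top cap 5.83
top dropper 5.71
top plate 7.07
lever vs snap5 11.95
side cap 6.17
side dropper 1.24
side plate 1.31
side tissue 29.04
lever vs snap5 8.47
[[0.516, -0.219, 0.056], [0.513, -0.297, 0.056], [0.461, -0.275, 0.056], [0.471, -0.212, 0.056]]
```

```bash
python3 - <<'E'
from h import *
rows=[]
for n,b in(("side",(215,175,295,250)),("top",(260,120,340,195))):
    rows.append(np.hstack([cv2.resize(cv2.imread(f"pics/{n}{i}.png")[b[1]:b[3],b[0]:b[2]],None,fx=3.3,fy=3.3,interpolation=cv2.INTER_CUBIC) for i in(0,5,13)]))
cv2.imwrite("pics/cmp.png",np.vstack(rows))
E
```

```text
(no output)
```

View pics/cmp.png

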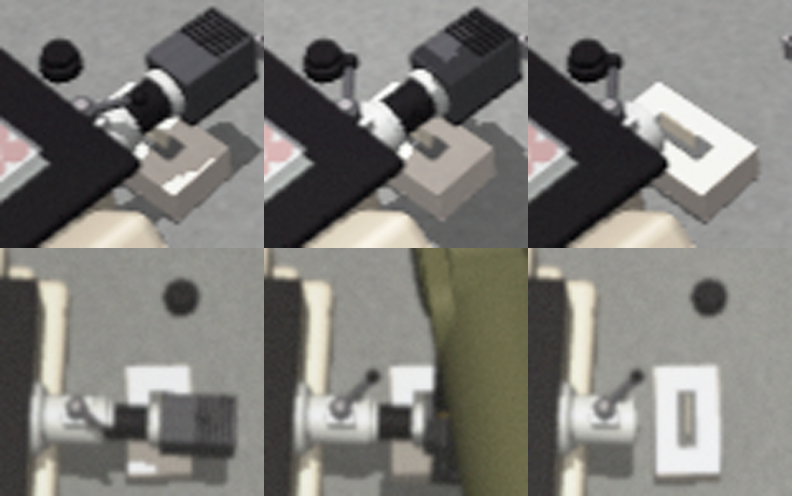

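The lever is still released, and the cap, tissue box and plate are where they were; only the shadows have changed. I'm handing in.

```bash
python3 -c "
from cell import sign_off
print(sign_off())"
```

```text
the job is handed in; nothing more can be done
None
```

The camera is off the microscope and standing in the steel tray. I handed the job in at about 20 s of robot time, and `sign_off` gave no verdict.

- **Lever:** I pushed it round to its end stop, where the force rose to about 13 N against 2.4 N just before. The pictures put the swing at roughly 78–84° from its starting position, and the last picture shows it still released.
- **Drawing out:** I gripped the body near its balance point and pulled it straight along the sleeve. The highest wrist force I read was about 6 N, near the end of the draw, and that includes the camera's weight. After about 87 mm of travel the pictures showed the barrel fully clear.
- **Tray:** I lowered it until it touched the floor, peaking at about 5 N upward on the tool. I let it settle under a light grip, then opened and backed away. The last pictures show it upright, with the whole barrel well inside the rim.
- **Everything else:** the dropper bottle, cap, tissue box and plate match the first pictures, apart from changed shadows.

**Checks that disagreed:**
- The camera images placed the camera body about 3–4 mm off in x from where the gripper closed on it. I re-centred before squeezing fully.
- The different edges I measured gave the microscope's direction as mostly 2.5–6°, with a few poor fits outside that. I used 4.3°, and the low pull forces suggest it was close enough.
- I judged that the camera stands level from the pictures and the low forces at set-down; I did not measure its tilt.

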